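# Swing the slide tray round the pivot pin and push it home under the reading head

## Task

The slide tray lies askew on the deck of the slide reader. Push the tray round against the pivot pin until its side lies pressed flush against both pins, then push it rounded end first through the low tunnel under the reading head and lean on it until it is held firmly, with about 10 to 15 N for half a second, against the end stop, whose setting differs from day to day; then back off and leave it touching the stop. Slide the tray flat on the deck all the way, never ram it against pins or stop (25 N is too much), and leave the things standing around where they are.

Things in the scene. Friction and masses are not known exactly. Their poses are not given: they have to be found in the camera images.
- reader: Fixed slide reader on a bare aluminium deck plate, 350 x 148 mm, its top 8 mm above the worktop. Origin on the worktop, on the channel's centre line, level with the pivot pin; x along the channel towards tunnel and end stop, z up. Deck: x -105 to +245, y -78 to +70 mm. Place and heading vary.
- tunnel_mouth (a point): Centre of the mouth of the white tunnel under the reading head, at deck height; reader x +100 mm, y -1.5 mm. Opening 82 mm wide (reader y -42.5 to +39.5), 20 mm high above the deck, 60 mm long; head top 54 mm above the worktop. Flared steel lead-ins from 15 mm before the mouth; low side rails behind.
- pivot_pin: Fixed steel pivot pin, 12 mm diameter, 18 mm high, on the deck at reader x 0, y +44 mm; origin at its foot. At the start the tray's +y side is 0 to 15 mm from it, about the middle of that side, and the tray's nose is turned 0.35 to 0.65 rad clockwise (from above) from the reader's x, so it must swing anticlockwise.
- square_pin: Fixed steel pin like the pivot pin, at reader x +55 mm, y +44 mm; origin at its foot. When the tray's +y side touches both pins, the tray is square to the tunnel and centred on the channel; a push of 10 to 15 N on its other side, midway between the pins, seats it on both, if the pusher yields along the side as the tray swings (sticking friction jams it on the pivot).
- end_stop: Steel end stop on the deck, of which this is only the fixed track: origin at reader x +190 mm, y 0, deck height. The stop block clamped on it (56 mm wide, 21 mm high) has its face 3 to 30 mm past this origin; its setting is not reported and must be felt. A light sprung feeler (1 N at most, too weak to shift the tray) stands 3 mm proud of the face; the block itself is rigid.
- tray: Loose flat grey slide tray with three glass slides fixed on top, 160 long x 76 wide x 14 mm thick (slides 1 mm more), 0.3 to 0.55 kg. Origin at the centre of its underside; x along its length towards the nose (the end with the two rounded corners of 12 mm radius; the other end is square), z up. Too wide and low to be gripped; it slides on the deck with about 1.5 to 6 N of drag.
- tray_nose (a point): Middle of the tray's nose end face, 80 mm ahead of the tray's centre, half-way up (7 mm above its underside).
- strip_tub: Bystander: upright round tub, 48 x 44 x 107 mm, loose on the worktop; origin at the centre of its underside. Leave alone.
- sample_cup: Bystander: lidded sample cup, 51 mm diameter, 63 mm high, loose; origin at the centre of its underside. Leave alone.
- slide_carton: Bystander: long low carton, 31 x 80 x 30 mm, loose; origin at the centre of its underside. Leave alone.

How it is judged:
By the outcome, as a careful person would: the job done as asked, in the order asked, and still so for the second after the job is handed in, with the robot touching nothing.
It also fails if it takes over 66 s, if anything falls off the work surface, if the arm or the gripper's body presses on something with over 40 N, if the wrist force passes 120 N, or if a joint passes its speed limit or range.

## Robot

A 6-joint arm with a two-finger parallel gripper is mounted at the origin on a cart in front of the work surface, level with it; the furniture and walls round the work are solid. World frame = base frame: x ahead of the robot, y to its left, z up, the work surface at z = 0. Lengths are in m, angles in rad, forces in N, time in s.
With the tool pointing down it reaches from about 0.425 to 0.95 m from the base axis. Payload 3.5 kg.
Tool frame: the origin (TCP) lies at the very end of the fingers, on their centre line; the grasp point (between the pads) lies 19 mm behind it; z points along the fingers, y is the line along which they close (so a half turn about z gives the same grasp; the last joint's range is limited). The gripper opens to 85 mm and grips with 20 to 120 N. Pads are 22 mm wide; open, the fingers measure 114 mm over their backs; the gripper's body (76 mm by 85 mm) begins 54 mm behind the grasp point. The pads swing forward as they close: fully open they stand 13 mm farther back than shut.
Start: joints at [-1.469, 0.286, 1.577, -0, 1.279, -0.15], TCP at [0.168, -0.654, 0.231] pointing down, gripper open.
Joint ranges: [-2.77, 2.77], [-0.9, 2.22], [0.21, 2.48], [-1.53, 4.67], [0.24, 2.81], [-2.84, 2.84]. Speed limits (rad/s): [2.79, 2.79, 3.14, 3.14, 3.14, 3.14].

## Interface

Orientations are given as a unit quaternion [x, y, z, w].
In Python, from plant import ctrl, optics, sign_off gives the robot as it stands.
- The arm moves only by the shell command python3 -m creep 'ROWS' [FORCE]. ROWS is JSON, a list of rows, each an object of numbers: "x", "y", "z": the shift along the tool's x, y, z in mm; "rx", "ry", "rz": the turn, a rotation vector about the tool's x, y, z in degrees; "grip": the opening, from 0 (shut) to 1 (fully open). In form: [{"x": .., "y": .., "z": .., "rx": .., "ry": .., "rz": .., "grip": ..}, ...]. A call has exactly 10 rows; each row shifts and turns the commanded pose from where the row before left it, along the tool's axes as they then stand; what a row does not reach is not made up. A row lasts 1/12 s, in which the tool goes at most 41.7 mm and 7.16 degrees, less where a joint would pass 70% of its speed; a pose out of reach is approached as far as the arm can. A call with a gripper value outside its range is refused whole. The fingers move at their own pace and stop on an object; FORCE is the grip in N (left out, the last holds). Time passes only in rows, so rows that do not move let the fingers close, or fill a call up. It gives the time, the measured TCP pose, the force, the opening and the grip force at its end, in the units of the state.
- ctrl.get_state(): the state, without advancing time (a new reading comes with each control period).
- optics.read_camera(name): name is "scene" or "top" or "wrist"; returns a dict with "color" (480x640x3 uint8, blue, green, red), "K" (3x3 intrinsics, pixels), "R" (3x3) and "t" (3): a world point X has camera coordinates R X + t. Camera axes: x right, y down, z forward; pixel columns grow to the right and rows downward; lengths in m; the calibration is good to about 2 mm. The wrist camera is an equidistant fisheye: a pixel r from the principal point sees the ray r / f radians off the axis. A picture is of the moment at which its call begins. There is no depth.
- sign_off(): hands the job in; it is judged then, once.
The state is a dict: "time": time; "qpos": joint angles; "dq": joint speeds; "joint_efforts": joint torques, N m; "eef_pos": TCP position; "tcp_rot": TCP orientation; "contact_force": force on the tool from outside, world axes, zero at the start; "wrist_torque": the same for the moment, N m; "opening": opening from 0.0 (shut) to 1.0 (fully open); "finger_force": force on a finger pad.
Only numpy, scipy, OpenCV 4.12 (cv2) and the standard library are available. Lean on these libraries where they do the work, as an engineer would, in place of code of your own. Each camera call takes 0.05 s, during which the arm holds its last target. There are 200 camera calls.

## Working session

There is one attempt and no reset: what is moved stays moved. The work goes in short steps, Python scripts to look and compute and a shell command to move; the robot and the scene stay as the last step left them, time stands still between calls to the robot, and variables do not carry over. Pictures are saved under pics/ and viewed, at most 11 in all, crops included, and the job is handed in when it is done.

```bash
ls; mkdir -p pics
python3 - <<'E'
from plant import ctrl, optics
import cv2,pickle
s=ctrl.get_state(); print(s)
d={}
for n in("top","scene"):
    c=optics.read_camera(n); d[n]=c; cv2.imwrite(f"pics/{n}0.png",c["color"]); print(n,c["K"],c["R"],c["t"])
pickle.dump(d,open("cam.pkl","wb"))
E
```

```text
pics
{'time': 0.0, 'qpos': array([-1.46896534e+00,  2.87185650e-01,  1.57813941e+00, -6.37313691e-07,
        1.27859698e+00, -1.50019690e-01]), 'dq': array([-0.00150204, -0.00130922,  0.00042243, -0.00139487,  0.00203817,
        0.00105366]), 'joint_efforts': array([-2.28478184e-04, -4.05983198e+01, -2.92622405e+01, -1.58297821e-04,
        5.77091021e-03,  1.30130778e-05]), 'eef_pos': array([ 0.16815758, -0.65305754,  0.2299542 ]), 'tcp_rot': array([ 9.92081192e-01,  1.25592806e-01,  2.77548113e-05, -1.16436058e-03]), 'contact_force': array([-0.09275126,  0.42551509,  0.70689374]), 'wrist_torque': array([-0.02797759, -0.03120291,  0.01354402]), 'finger_force': 0.0, 'opening': 0.9987648357256071}
top [[533.09429574   0.         315.68607762]
 [  0.         533.09429574 237.59812929]
 [  0.           0.           1.        ]] [[ 0.00589495 -0.99995372  0.00760364]
 [-0.99200762 -0.00680616 -0.12599432]
 [ 0.12604024 -0.00680014 -0.99200182]] [-0.07189636  0.51035957  1.08009948]
scene [[480.13735546   0.         325.45123957]
 [  0.         480.13735546 242.51465416]
 [  0.           0.           1.        ]] [[ 0.65179861 -0.75824173 -0.01510158]
 [-0.34459493 -0.27836435 -0.89653088]
 [ 0.67558338  0.58956151 -0.44272375]] [-0.36075423  0.2082809   0.68534347]
```

View pics/top0.png

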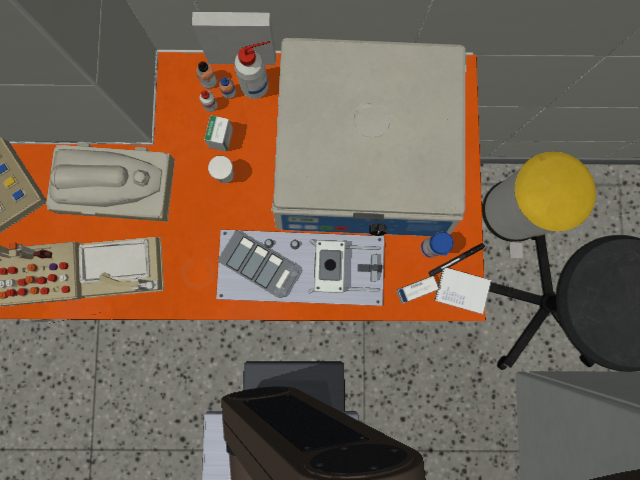

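View pics/scene0.png

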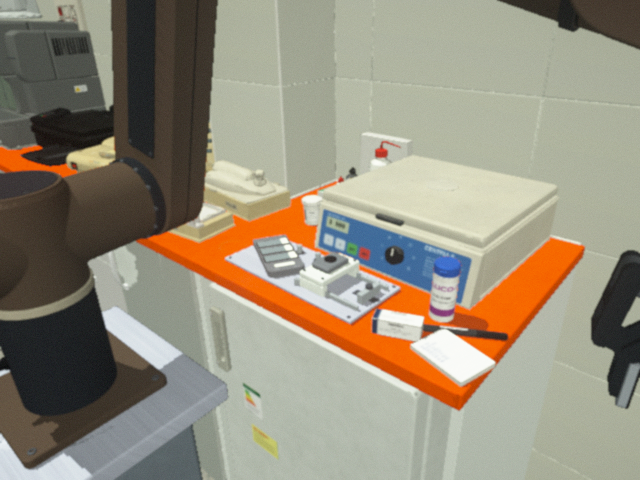

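The top view shows the deck at cols 217–384, rows 230–305. The pins are near (269,243) and (296,243), the head near (330,264), and the stop near (372,264). The tray's nose points right and down.

Run:
```python
import cv2,pickle
c=pickle.load(open("cam.pkl","rb"))["top"]["color"][222:316,206:396]
cv2.imwrite("pics/crop1.png",cv2.resize(c,None,fx=4.2,fy=4.2,interpolation=cv2.INTER_CUBIC))
```

```text
(no output)
```

View pics/crop1.png

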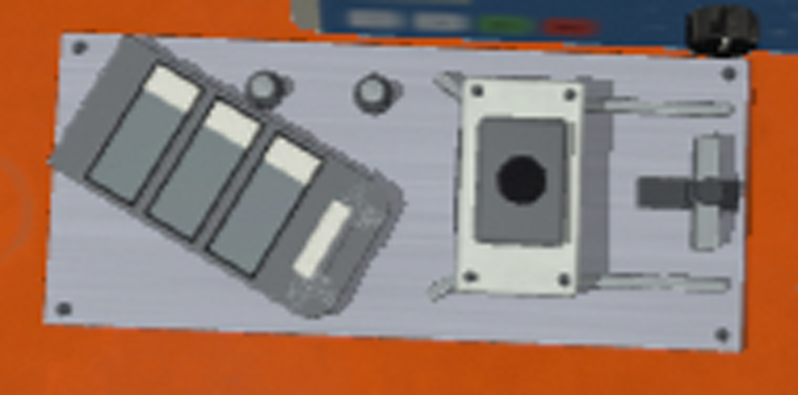

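The crop shows:
- **Deck corners:** (62,33), (748,60), (742,352), (44,323).
- **Pin tops:** (266,82), (373,88).
- **Tray:** rear corners at (130,36) and (50,160). The nose is rounded, at lower right.

```bash
cat > h.py <<'E'
import numpy as np,pickle
from scipy.optimize import least_squares
def back(c,p,z):
    d=c["R"].T@(np.linalg.inv(c["K"])@[p[0],p[1],1]); o=-c["R"].T@c["t"]
    return (o+d*(z-o[2])/d[2])
def rot(a): return np.array([[np.cos(a),-np.sin(a)],[np.sin(a),np.cos(a)]])
def fit(model,pts):  # rigid 2D
    m=np.array(model);p=np.array(pts)
    f=lambda q:((rot(q[2])@m.T).T+q[:2]-p).ravel()
    best=min((least_squares(f,[*p.mean(0),a]) for a in(-2,-1,0,1,2)),key=lambda r:r.cost)
    return best.x,best.fun.reshape(-1,2)
E
python3 - <<'E'
from h import *
c=pickle.load(open("cam.pkl","rb"))["top"]
f=lambda x,y,z:back(c,(206+(x+.5)/4.2-.5,222+(y+.5)/4.2-.5),z)[:2]
P=[f(62,33,.008),f(748,60,.008),f(742,352,.008),f(44,323,.008),f(266,82,.026),f(373,88,.026)]
M=np.array([[-105,70],[245,70],[245,-78],[-105,-78],[0,44],[55,44]])/1e3
q,r=fit(M,P); print(q,np.round(r*1e3,1))
R=rot(q[2])
rd=lambda w:R.T@(w-q[:2])*1e3
A=[f(130,36,.022),f(50,160,.022),f(318,150,.022),f(208,247,.022)]
for a in A: print(rd(a))
d=lambda a,b:(np.linalg.norm(a-b)*1e3)
print("w",d(A[0],A[1]))
for n,p in dict(nl=(405,195),nr=(310,318)).items(): print(n,rd(f(*p,.022)))
np.save("reader.npy",q)
for n,p in dict(stoptop=(695,190,.029),head_tl=(462,78,.054),head_br=(578,295,.054),boxedge=(320,28,.0)).items(): print(n,rd(f(*p)),f(*p))
for a in ((-60,-60),(27.5,-60),(0,0)): print(a,R@np.array(a)/1e3+q[:2])
E
```

```text
[ 0.45789054  0.03215786 -1.60575744] [[ 1.5 -0.1]
 [ 0.7 -1. ]
 [ 0.2 -0.3]
 [ 0.1  0.2]
 [-1.6  1.4]
 [-0.9 -0.2]]
[-68.39801377  66.50730995]
[-104.47463413    2.53491241]
[28.66579477 13.07289282]
[-23.47990824 -37.42703271]
w 73.44378928389916
nl [73.0337685  -7.58616205]
nr [ 28.79535419 -70.32850038]
stoptop [216.61393075   0.35447709] [ 0.45067328 -0.18433609]
head_tl [98.91706873 48.3337067 ] [ 0.50273716 -0.06838822]
head_br [158.99460697 -54.45322166] [ 0.3979131  -0.12483623]
boxedge [25.284632   77.68951881] [0.53464879 0.00417312]
(-60, -60) [0.40002444 0.09421844]
(27.5, -60) [0.39696597 0.0067719 ]
(0, 0) [0.45789054 0.03215786]
```

```bash
cat >> h.py <<'E'
from scipy.spatial.transform import Rotation as Ro
def rep(tx=None,ty=None,tz=None,yaw=None,tilt=0):
    """reader-frame TCP (mm) and the shift to a target (reader mm; z world mm) in present tool axes"""
    from plant import ctrl
    s=ctrl.get_state(); q=np.load("reader.npy"); W=np.eye(3); W[:2,:2]=rot(q[2])
    T=Ro.from_quat(s["tcp_rot"]).as_matrix(); o=np.array([q[0],q[1],0])
    p=W.T@(s["eef_pos"]-o)*1e3
    print("t%.2f TCP"%s["time"],p.round(1),"F",(W.T@s["contact_force"]).round(1),"M",(W.T@s["wrist_torque"]).round(2),"op %.2f"%s["opening"])
    print("tool axes in reader",(W.T@T).round(2).tolist(), "r",np.linalg.norm(s["eef_pos"][:2]).round(3))
    if tx is not None: print("shift",((W.T@T).T@(np.array([tx,ty,tz])-p)).round(1))
E
python3 -m creep '[{"rz":5.5,"grip":0},{"rz":5.5,"grip":0},{"rz":5.4,"grip":0},{"x":32,"y":-26.6,"grip":0},{"x":32,"y":-26.6,"grip":0},{"x":32,"y":-26.6,"grip":0},{"x":32,"y":-26.6,"grip":0},{"x":32,"y":-26.6,"grip":0},{"x":32,"y":-26.6,"grip":0},{"x":32,"y":-26.6,"grip":0}]' 30
python3 -c "
from h import *;rep(-27,-8,190)"
```

```text
t0.10 TCP [ 695.  -265.6  230.1] F [-0.3 -0.1  0.1] M [ 0.01 -0.05  0.01] op 1.00
tool axes in reader [[-0.28, 0.96, -0.0], [0.96, 0.28, -0.0], [0.0, -0.0, -1.0]] r 0.674
shift [ 451.3 -619.5   41.5]$[0]: bad value
```

```bash
python3 -m creep '[{"x":0,"y":0,"z":0,"rx":0,"ry":0,"rz":5.5,"grip":0},{"x":0,"y":0,"z":0,"rx":0,"ry":0,"rz":5.5,"grip":0},{"x":0,"y":0,"z":0,"rx":0,"ry":0,"rz":5.4,"grip":0},{"x":32,"y":-26.6,"z":0,"rx":0,"ry":0,"rz":0,"grip":0},{"x":32,"y":-26.6,"z":0,"rx":0,"ry":0,"rz":0,"grip":0},{"x":32,"y":-26.6,"z":0,"rx":0,"ry":0,"rz":0,"grip":0},{"x":32,"y":-26.6,"z":0,"rx":0,"ry":0,"rz":0,"grip":0},{"x":32,"y":-26.6,"z":0,"rx":0,"ry":0,"rz":0,"grip":0},{"x":32,"y":-26.6,"z":0,"rx":0,"ry":0,"rz":0,"grip":0},{"x":32,"y":-26.6,"z":0,"rx":0,"ry":0,"rz":0,"grip":0}]' 30
python3 -c "
from h import *;rep(-27,-8,190)"
```

```text
time: 0.93
eef_pos: [0.3996, -0.4735, 0.2308]
tcp_rot: [1.0, -0.017, -0.0, -0.0]
contact_force: [0.7, -0.1, -0.6]
opening: 0.004
finger_force: 0.0
t0.93 TCP [507.4 -40.6 230.8] F [ 0.1  0.7 -0.6] M [-0.01 -0.01 -0.  ] op 0.00
tool axes in reader [[-0.0, 1.0, -0.0], [1.0, 0.0, -0.0], [-0.0, -0.0, -1.0]] r 0.62
shift [  32.7 -534.4   41.2]
```

```bash
python3 -m creep '[{"x":3.5,"y":-41,"z":0,"rx":0,"ry":0,"rz":0,"grip":0},{"x":3.5,"y":-41,"z":0,"rx":0,"ry":0,"rz":0,"grip":0},{"x":3.5,"y":-41,"z":0,"rx":0,"ry":0,"rz":0,"grip":0},{"x":3.5,"y":-41,"z":0,"rx":0,"ry":0,"rz":0,"grip":0},{"x":3.5,"y":-41,"z":0,"rx":0,"ry":0,"rz":0,"grip":0},{"x":3.5,"y":-41,"z":0,"rx":0,"ry":0,"rz":0,"grip":0},{"x":3.5,"y":-41,"z":0,"rx":0,"ry":0,"rz":0,"grip":0},{"x":3.5,"y":-41,"z":0,"rx":0,"ry":0,"rz":0,"grip":0},{"x":3.5,"y":-41,"z":0,"rx":0,"ry":0,"rz":0,"grip":0},{"x":3.5,"y":-41,"z":0,"rx":0,"ry":0,"rz":0,"grip":0}]' 30 >/dev/null
python3 -m creep '[{"x":0,"y":-40,"z":13,"rx":0,"ry":0,"rz":0,"grip":0},{"x":0,"y":-40,"z":13,"rx":0,"ry":0,"rz":0,"grip":0},{"x":0,"y":-40,"z":13,"rx":0,"ry":0,"rz":0,"grip":0},{"x":0,"y":-4,"z":3,"rx":0,"ry":0,"rz":0,"grip":0},{"x":0,"y":0,"z":0,"rx":0,"ry":-6.5,"rz":0,"grip":0},{"x":0,"y":0,"z":0,"rx":0,"ry":-6.5,"rz":0,"grip":0},{"x":0,"y":0,"z":0,"rx":0,"ry":-7,"rz":0,"grip":0},{"x":0,"y":0,"z":0,"rx":0,"ry":0,"rz":0,"grip":0},{"x":0,"y":0,"z":0,"rx":0,"ry":0,"rz":0,"grip":0},{"x":0,"y":0,"z":0,"rx":0,"ry":0,"rz":0,"grip":0}]' >/dev/null
python3 -c "
from h import *;rep(-28,-75,60)"
```

```text
t2.60 TCP [-23.5  -7.3 189.3] F [-0.   0.6  0.3] M [ 0.13 -0.04 -0.02] op 0.00
tool axes in reader [[-0.0, 1.0, 0.0], [0.94, 0.0, -0.34], [-0.34, -0.0, -0.94]] r 0.455
shift [-19.4  -4.5 144.7]
```

```bash
python3 -m creep '[{"x":-4,"y":-1,"z":29,"rx":0,"ry":0,"rz":0,"grip":0},{"x":-4,"y":-1,"z":29,"rx":0,"ry":0,"rz":0,"grip":0},{"x":-4,"y":-1,"z":29,"rx":0,"ry":0,"rz":0,"grip":0},{"x":-4,"y":-1,"z":29,"rx":0,"ry":0,"rz":0,"grip":0},{"x":-3.4,"y":-0.5,"z":28.7,"rx":0,"ry":0,"rz":0,"grip":0},{"x":5,"y":0,"z":14,"rx":0,"ry":0,"rz":0,"grip":0},{"x":5,"y":0,"z":14,"rx":0,"ry":0,"rz":0,"grip":0},{"x":4,"y":0,"z":11,"rx":0,"ry":0,"rz":0,"grip":0},{"x":0,"y":0,"z":0,"rx":0,"ry":0,"rz":0,"grip":0},{"x":0,"y":0,"z":0,"rx":0,"ry":0,"rz":0,"grip":0}]'
python3 - <<'E'
from h import *;rep(-28,-66,16)
from plant import optics
import cv2
c=optics.read_camera("scene");cv2.imwrite("pics/s2.png",cv2.resize(c["color"][210:330,215:415],None,fx=4,fy=4,interpolation=cv2.INTER_CUBIC))
E
```

```text
time: 3.43
eef_pos: [0.3835, 0.0628, 0.0194]
tcp_rot: [0.985, -0.017, -0.173, -0.003]
contact_force: [0.2, -0.4, 0.0]
opening: 0.002
finger_force: 0.0
t3.43 TCP [-28.  -75.4  19.4] F [0.4 0.2 0. ] M [ 0.19  0.01 -0.  ] op 0.00
tool axes in reader [[-0.0, 1.0, 0.0], [0.94, 0.0, -0.34], [-0.34, 0.0, -0.94]] r 0.389
shift [10.  0.  0.]
```

View pics/s2.png

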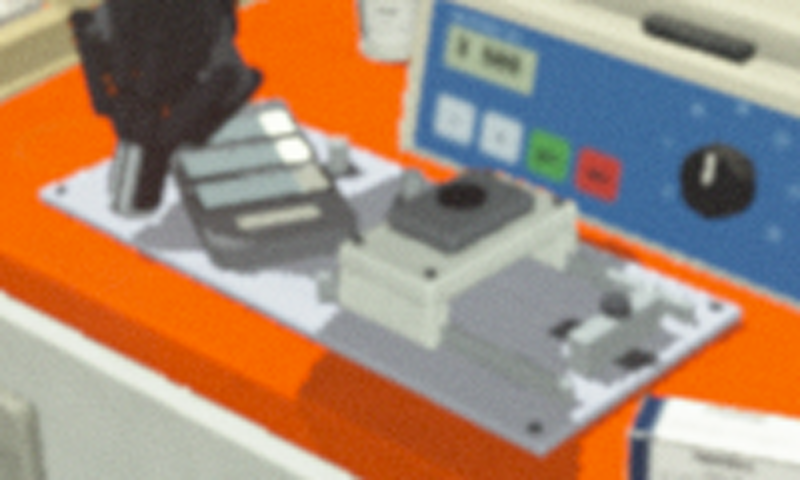

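The pusher stands on the deck beside the tray's right flank, around (135,200) in the crop, clear of everything. Next I make contact.

```bash
python3 -m creep '[{"x":4,"y":0,"z":0,"rx":0,"ry":0,"rz":0,"grip":0},{"x":3,"y":0,"z":0,"rx":0,"ry":0,"rz":0,"grip":0},{"x":3,"y":0,"z":0,"rx":0,"ry":0,"rz":0,"grip":0},{"x":0.7,"y":0.4,"z":-0.25,"rx":0,"ry":0,"rz":0,"grip":0},{"x":0.7,"y":0.4,"z":-0.25,"rx":0,"ry":0,"rz":0,"grip":0},{"x":0.7,"y":0.4,"z":-0.25,"rx":0,"ry":0,"rz":0,"grip":0},{"x":0.7,"y":0.4,"z":-0.25,"rx":0,"ry":0,"rz":0,"grip":0},{"x":0.7,"y":0.4,"z":-0.25,"rx":0,"ry":0,"rz":0,"grip":0},{"x":0.7,"y":0.4,"z":-0.25,"rx":0,"ry":0,"rz":0,"grip":0},{"x":0.7,"y":0.4,"z":-0.25,"rx":0,"ry":0,"rz":0,"grip":0}]'
python3 -c "
from h import *;rep()"
```

```text
time: 4.32
eef_pos: [0.3986, 0.0595, 0.0154]
tcp_rot: [0.985, -0.017, -0.174, -0.003]
contact_force: [-0.2, -0.5, 1.0]
opening: -0.004
finger_force: 0.0
t4.32 TCP [-25.3 -60.2  15.4] F [ 0.5 -0.2  1. ] M [ 0.19 -0.    0.02] op -0.00
tool axes in reader [[-0.0, 1.0, 0.0], [0.94, 0.0, -0.34], [-0.34, -0.0, -0.94]] r 0.403
```

```bash
python3 -m creep '[{"x":0.7,"y":0.4,"z":-0.25,"rx":0,"ry":0,"rz":0,"grip":0},{"x":0.7,"y":0.4,"z":-0.25,"rx":0,"ry":0,"rz":0,"grip":0},{"x":0.7,"y":0.4,"z":-0.25,"rx":0,"ry":0,"rz":0,"grip":0},{"x":0.7,"y":0.4,"z":-0.25,"rx":0,"ry":0,"rz":0,"grip":0},{"x":0.7,"y":0.4,"z":-0.25,"rx":0,"ry":0,"rz":0,"grip":0},{"x":0.7,"y":0.4,"z":-0.25,"rx":0,"ry":0,"rz":0,"grip":0},{"x":0.7,"y":0.4,"z":-0.25,"rx":0,"ry":0,"rz":0,"grip":0},{"x":0.7,"y":0.4,"z":-0.25,"rx":0,"ry":0,"rz":0,"grip":0},{"x":0.7,"y":0.4,"z":-0.25,"rx":0,"ry":0,"rz":0,"grip":0},{"x":0.7,"y":0.4,"z":-0.25,"rx":0,"ry":0,"rz":0,"grip":0}]'
python3 -c "
from h import *;rep()"
```

```text
time: 5.15
eef_pos: [0.4057, 0.0553, 0.0154]
tcp_rot: [0.985, -0.017, -0.174, -0.003]
contact_force: [-3.1, 1.6, 0.6]
opening: -0.001
finger_force: 1.8
t5.15 TCP [-21.3 -53.   15.4] F [-1.5 -3.2  0.6] M [-0.45  0.23 -0.11] op -0.00
tool axes in reader [[-0.0, 1.0, -0.0], [0.94, 0.0, -0.34], [-0.34, -0.0, -0.94]] r 0.409
```

Run:
```python
from plant import optics
import cv2
c=optics.read_camera("top")["color"][222:316,206:396]
cv2.imwrite("pics/crop3.png",cv2.resize(c,None,fx=4.2,fy=4.2,interpolation=cv2.INTER_CUBIC))
```

```text
(no output)
```

View pics/crop3.png

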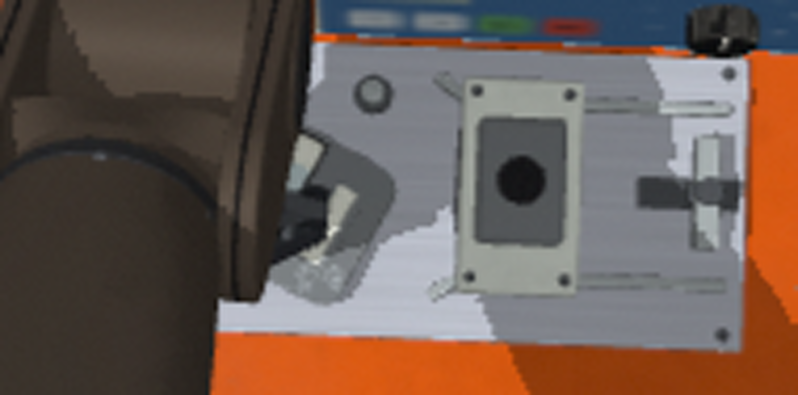

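The tray has moved a little: the nose edge now runs from about (393,195) to (350,295), so it has turned roughly 4°. I keep pushing along an arc about the pivot.

```bash
python3 -m creep '[{"x":0.6,"y":0.6,"z":-0.22,"rx":0,"ry":0,"rz":0,"grip":0},{"x":0.6,"y":0.6,"z":-0.22,"rx":0,"ry":0,"rz":0,"grip":0},{"x":0.6,"y":0.6,"z":-0.22,"rx":0,"ry":0,"rz":0,"grip":0},{"x":0.6,"y":0.6,"z":-0.22,"rx":0,"ry":0,"rz":0,"grip":0},{"x":0.4,"y":0.9,"z":-0.15,"rx":0,"ry":0,"rz":0,"grip":0},{"x":0.3,"y":1,"z":-0.11,"rx":0,"ry":0,"rz":0,"grip":0},{"x":0.2,"y":1,"z":-0.07,"rx":0,"ry":0,"rz":0,"grip":0},{"x":0.2,"y":1,"z":-0.07,"rx":0,"ry":0,"rz":0,"grip":0},{"x":0.1,"y":1,"z":-0.04,"rx":0,"ry":0,"rz":0,"grip":0},{"x":0,"y":1,"z":0,"rx":0,"ry":0,"rz":0,"grip":0}]'
python3 -c "
from h import *;rep()"
```

```text
time: 6.03
eef_pos: [0.4051, 0.0484, 0.015]
tcp_rot: [0.984, -0.017, -0.179, -0.005]
contact_force: [-10.2, 5.9, 4.5]
opening: -0.003
finger_force: 6.0
t6.03 TCP [-14.4 -53.3  15. ] F [ -5.5 -10.4   4.5] M [-1.58  0.76 -0.33] op -0.00
tool axes in reader [[-0.0, 1.0, -0.0], [0.94, -0.0, -0.35], [-0.35, -0.0, -0.94]] r 0.408
```

```bash
python3 -m creep '[{"x":0,"y":1,"z":0,"rx":0,"ry":0,"rz":0,"grip":0},{"x":0,"y":1,"z":0,"rx":0,"ry":0,"rz":0,"grip":0},{"x":0,"y":1,"z":0,"rx":0,"ry":0,"rz":0,"grip":0},{"x":0,"y":1,"z":0,"rx":0,"ry":0,"rz":0,"grip":0},{"x":0,"y":1,"z":0,"rx":0,"ry":0,"rz":0,"grip":0},{"x":0,"y":1,"z":0,"rx":0,"ry":0,"rz":0,"grip":0},{"x":0,"y":1,"z":0,"rx":0,"ry":0,"rz":0,"grip":0},{"x":0,"y":1,"z":0,"rx":0,"ry":0,"rz":0,"grip":0},{"x":0,"y":1,"z":0,"rx":0,"ry":0,"rz":0,"grip":0},{"x":0,"y":1,"z":0,"rx":0,"ry":0,"rz":0,"grip":0}]'
python3 -c "
from h import *;rep()"
```

```text
time: 6.87
eef_pos: [0.4044, 0.0382, 0.0149]
tcp_rot: [0.984, -0.017, -0.18, -0.004]
contact_force: [-10.7, 4.7, 4.5]
opening: -0.001
finger_force: 6.1
t6.87 TCP [ -4.2 -53.7  14.9] F [ -4.3 -10.9   4.5] M [-1.76  0.6  -0.23] op -0.00
tool axes in reader [[-0.0, 1.0, -0.0], [0.94, -0.0, -0.35], [-0.35, -0.0, -0.94]] r 0.406
```

```bash
python3 -m creep '[{"x":0,"y":1.2,"z":0,"rx":0,"ry":0,"rz":0,"grip":0},{"x":0,"y":1.2,"z":0,"rx":0,"ry":0,"rz":0,"grip":0},{"x":0,"y":1.2,"z":0,"rx":0,"ry":0,"rz":0,"grip":0},{"x":0,"y":1.2,"z":0,"rx":0,"ry":0,"rz":0,"grip":0},{"x":0,"y":1.2,"z":0,"rx":0,"ry":0,"rz":0,"grip":0},{"x":0,"y":1.2,"z":0,"rx":0,"ry":0,"rz":0,"grip":0},{"x":0,"y":1.2,"z":0,"rx":0,"ry":0,"rz":0,"grip":0},{"x":0,"y":1.2,"z":0,"rx":0,"ry":0,"rz":0,"grip":0},{"x":0,"y":1.2,"z":0,"rx":0,"ry":0,"rz":0,"grip":0},{"x":0,"y":1.2,"z":0,"rx":0,"ry":0,"rz":0,"grip":0}]'
python3 - <<'E'
from h import *;rep()
from plant import optics
import cv2
c=optics.read_camera("top")["color"][222:316,206:396]
cv2.imwrite("pics/crop4.png",cv2.resize(c,None,fx=4.2,fy=4.2,interpolation=cv2.INTER_CUBIC))
E
```

```text
time: 7.7
eef_pos: [0.4049, 0.0255, 0.0149]
tcp_rot: [0.984, -0.017, -0.179, -0.004]
contact_force: [-8.5, 2.2, 2.5]
opening: 0.001
finger_force: 4.6
t7.70 TCP [  8.5 -52.7  14.9] F [-1.9 -8.6  2.5] M [-1.31  0.29 -0.1 ] op 0.00
tool axes in reader [[-0.0, 1.0, -0.0], [0.94, 0.0, -0.35], [-0.35, -0.0, -0.94]] r 0.406
```

View pics/crop4.png

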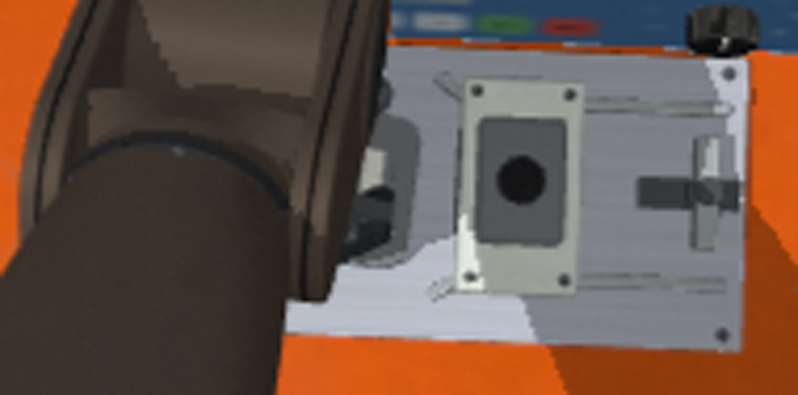

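The nose edge runs from (418,140) to (404,250), so about 5° of turn is left. The nose is still clear of the lead-ins. I continue gently.

```bash
python3 -m creep '[{"x":0.25,"y":0.8,"z":-0.1,"rx":0,"ry":0,"rz":0,"grip":0},{"x":0.25,"y":0.8,"z":-0.1,"rx":0,"ry":0,"rz":0,"grip":0},{"x":0.25,"y":0.8,"z":-0.1,"rx":0,"ry":0,"rz":0,"grip":0},{"x":0.25,"y":0.8,"z":-0.1,"rx":0,"ry":0,"rz":0,"grip":0},{"x":0.25,"y":0.8,"z":-0.1,"rx":0,"ry":0,"rz":0,"grip":0},{"x":0.25,"y":0.8,"z":-0.1,"rx":0,"ry":0,"rz":0,"grip":0},{"x":0.25,"y":0.8,"z":-0.1,"rx":0,"ry":0,"rz":0,"grip":0},{"x":0.25,"y":0.8,"z":-0.1,"rx":0,"ry":0,"rz":0,"grip":0},{"x":0.25,"y":0.8,"z":-0.1,"rx":0,"ry":0,"rz":0,"grip":0},{"x":0.25,"y":0.8,"z":-0.1,"rx":0,"ry":0,"rz":0,"grip":0}]'
python3 -c "
from h import *;rep()"
```

```text
time: 8.58
eef_pos: [0.4058, 0.0183, 0.0148]
tcp_rot: [0.983, -0.017, -0.181, -0.005]
contact_force: [-11.4, 6.3, 3.5]
opening: 0.0
finger_force: 6.2
t8.58 TCP [ 15.6 -51.6  14.8] F [ -5.9 -11.6   3.5] M [-1.86  0.93 -0.34] op 0.00
tool axes in reader [[-0.0, 1.0, -0.0], [0.93, -0.0, -0.36], [-0.36, -0.0, -0.93]] r 0.406
```

```bash
python3 -m creep '[{"x":0,"y":-0.7,"z":0,"rx":0,"ry":0,"rz":0,"grip":0},{"x":0,"y":-0.7,"z":0,"rx":0,"ry":0,"rz":0,"grip":0},{"x":0.2,"y":-0.6,"z":-0.07,"rx":0,"ry":0,"rz":0,"grip":0},{"x":0.2,"y":0,"z":-0.07,"rx":0,"ry":0,"rz":0,"grip":0},{"x":0.2,"y":0,"z":-0.07,"rx":0,"ry":0,"rz":0,"grip":0},{"x":0,"y":0,"z":0,"rx":0,"ry":0,"rz":0,"grip":0},{"x":0,"y":0,"z":0,"rx":0,"ry":0,"rz":0,"grip":0},{"x":0,"y":0,"z":0,"rx":0,"ry":0,"rz":0,"grip":0},{"x":0,"y":0,"z":0,"rx":0,"ry":0,"rz":0,"grip":0},{"x":0,"y":0,"z":0,"rx":0,"ry":0,"rz":0,"grip":0}]'
python3 - <<'E'
from h import *;rep()
from plant import optics
import cv2
c=optics.read_camera("top")["color"][222:316,206:396]
cv2.imwrite("pics/crop5.png",cv2.resize(c,None,fx=4.2,fy=4.2,interpolation=cv2.INTER_CUBIC))
E
```

```text
time: 9.42
eef_pos: [0.4059, 0.0187, 0.0148]
tcp_rot: [0.983, -0.016, -0.182, -0.003]
contact_force: [-13.8, -1.2, 4.9]
opening: -0.002
finger_force: 6.9
t9.42 TCP [ 15.3 -51.5  14.8] F [  1.7 -13.7   4.9] M [-2.08 -0.35  0.02] op -0.00
tool axes in reader [[-0.0, 1.0, 0.0], [0.93, 0.0, -0.36], [-0.36, 0.0, -0.93]] r 0.406
```

View pics/crop5.png

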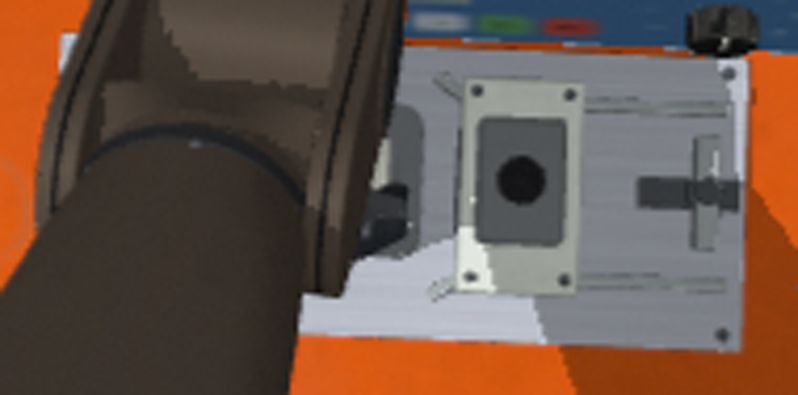

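The nose edge now looks parallel to the tunnel mouth: (424,130) to (418,240). To check the seating, I press again at another spot along the side.

```bash
python3 -m creep '[{"x":-3,"y":0,"z":1.1,"rx":0,"ry":0,"rz":0,"grip":0},{"x":-4,"y":0,"z":1.4,"rx":0,"ry":0,"rz":0,"grip":0},{"x":-1.5,"y":7,"z":0.5,"rx":0,"ry":0,"rz":0,"grip":0},{"x":0,"y":7,"z":0,"rx":0,"ry":0,"rz":0,"grip":0},{"x":2,"y":0,"z":-0.7,"rx":0,"ry":0,"rz":0,"grip":0},{"x":2,"y":0,"z":-0.7,"rx":0,"ry":0,"rz":0,"grip":0},{"x":1.5,"y":0,"z":-0.5,"rx":0,"ry":0,"rz":0,"grip":0},{"x":1,"y":0,"z":-0.4,"rx":0,"ry":0,"rz":0,"grip":0},{"x":0.5,"y":0,"z":-0.2,"rx":0,"ry":0,"rz":0,"grip":0},{"x":0,"y":0,"z":0,"rx":0,"ry":0,"rz":0,"grip":0}]'
python3 -c "
from h import *;rep()"
```

```text
time: 10.3
eef_pos: [0.4057, 0.0037, 0.016]
tcp_rot: [0.983, -0.016, -0.18, -0.002]
contact_force: [-10.4, -5.1, 8.6]
opening: 0.004
finger_force: 6.6
t10.30 TCP [ 30.3 -51.2  16. ] F [  5.4 -10.2   8.6] M [-1.94 -0.89  0.25] op 0.00
tool axes in reader [[-0.0, 1.0, 0.0], [0.93, 0.0, -0.35], [-0.35, 0.0, -0.93]] r 0.406
```

```bash
python3 -m creep '[{"x":0.3,"y":0.6,"z":-0.1,"rx":0,"ry":0,"rz":0,"grip":0},{"x":0.3,"y":0.6,"z":-0.1,"rx":0,"ry":0,"rz":0,"grip":0},{"x":0.2,"y":0.4,"z":0,"rx":0,"ry":0,"rz":0,"grip":0},{"x":0,"y":0,"z":0,"rx":0,"ry":0,"rz":0,"grip":0},{"x":0,"y":0,"z":0,"rx":0,"ry":0,"rz":0,"grip":0},{"x":0,"y":0,"z":0,"rx":0,"ry":0,"rz":0,"grip":0},{"x":0,"y":0,"z":0,"rx":0,"ry":0,"rz":0,"grip":0},{"x":0,"y":0,"z":0,"rx":0,"ry":0,"rz":0,"grip":0},{"x":0,"y":0,"z":0,"rx":0,"ry":0,"rz":0,"grip":0},{"x":0,"y":0,"z":0,"rx":0,"ry":0,"rz":0,"grip":0}]'
python3 -c "
from h import *;rep(30,-75,60)"
```

```text
time: 11.13
eef_pos: [0.4057, 0.0035, 0.0159]
tcp_rot: [0.983, -0.017, -0.181, -0.003]
contact_force: [-12.5, -0.0, 10.0]
opening: -0.0
finger_force: 7.4
t11.13 TCP [ 30.5 -51.1  15.9] F [  0.5 -12.5  10. ] M [-2.2  -0.1   0.02] op -0.00
tool axes in reader [[-0.0, 1.0, -0.0], [0.93, 0.0, -0.36], [-0.36, -0.0, -0.93]] r 0.406
shift [-38.   -0.5 -32.7]
```

Seated: 12.5 N held, and y agrees at both spots. I back off, lift, and take one look.

```bash
python3 -m creep '[{"x":-4,"y":0,"z":1.4,"rx":0,"ry":0,"rz":0,"grip":0},{"x":-8,"y":0,"z":2.8,"rx":0,"ry":0,"rz":0,"grip":0},{"x":-8,"y":0,"z":2.8,"rx":0,"ry":0,"rz":0,"grip":0},{"x":-8,"y":0,"z":-20,"rx":0,"ry":0,"rz":0,"grip":0},{"x":-10,"y":0,"z":-27,"rx":0,"ry":0,"rz":0,"grip":0},{"x":-10,"y":0,"z":-27,"rx":0,"ry":0,"rz":0,"grip":0},{"x":0,"y":-30,"z":-20,"rx":0,"ry":0,"rz":0,"grip":0},{"x":0,"y":-35,"z":-20,"rx":0,"ry":0,"rz":0,"grip":0},{"x":0,"y":-40,"z":0,"rx":0,"ry":0,"rz":0,"grip":0},{"x":0,"y":-40,"z":0,"rx":0,"ry":0,"rz":0,"grip":0}]'
python3 -m creep '[{"x":0,"y":-40,"z":0,"rx":0,"ry":0,"rz":0,"grip":0},{"x":0,"y":-40,"z":0,"rx":0,"ry":0,"rz":0,"grip":0},{"x":0,"y":-30,"z":0,"rx":0,"ry":0,"rz":0,"grip":0},{"x":15,"y":0,"z":-5,"rx":0,"ry":7,"rz":0,"grip":0},{"x":15,"y":0,"z":0,"rx":0,"ry":7,"rz":0,"grip":0},{"x":15,"y":0,"z":0,"rx":0,"ry":6,"rz":0,"grip":0},{"x":0,"y":0,"z":0,"rx":0,"ry":0,"rz":0,"grip":0},{"x":0,"y":0,"z":0,"rx":0,"ry":0,"rz":0,"grip":0},{"x":0,"y":0,"z":0,"rx":0,"ry":0,"rz":0,"grip":0},{"x":0,"y":0,"z":0,"rx":0,"ry":0,"rz":0,"grip":0}]'
python3 - <<'E'
from h import *;rep(-112,0,60)
from plant import optics
import cv2
c=optics.read_camera("top")["color"][222:316,206:396]
cv2.imwrite("pics/crop6.png",cv2.resize(c,None,fx=4.2,fy=4.2,interpolation=cv2.INTER_CUBIC))
E
```

```text
time: 11.97
eef_pos: [0.4086, 0.1499, 0.1344]
tcp_rot: [0.985, -0.018, -0.171, -0.004]
contact_force: [0.2, 0.8, -0.2]
opening: -0.003
finger_force: 0.0
time: 12.8
eef_pos: [0.4563, 0.2566, 0.1271]
tcp_rot: [1.0, -0.018, -0.001, -0.0]
contact_force: [0.6, 0.3, 1.0]
opening: -0.003
finger_force: 0.0
t12.80 TCP [-224.2   -9.5  127.1] F [-0.3  0.6  1. ] M [-0.01 -0.03  0.02] op -0.00
tool axes in reader [[0.0, 1.0, -0.0], [1.0, -0.0, -0.0], [-0.0, -0.0, -1.0]] r 0.523
shift [  9.6 112.2  67.1]
```

View pics/crop6.png

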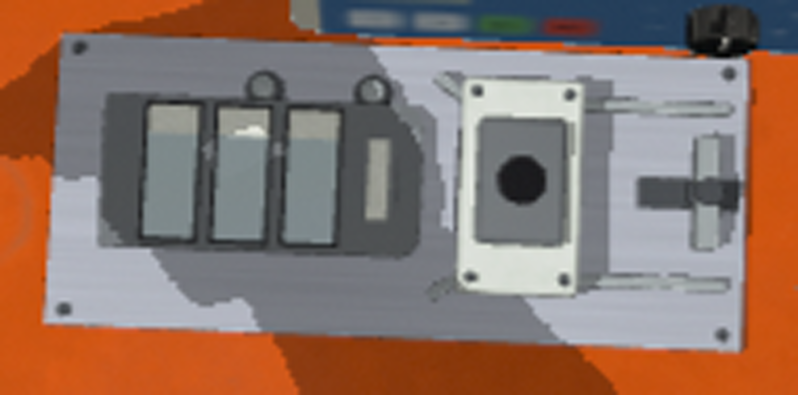

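The tray's left edge, (107,93) to (420,105), lies flush on both pins and parallel to the deck. The rear is at x≈-82. I go behind it.

```bash
python3 -m creep '[{"x":3.2,"y":38,"z":10,"rx":0,"ry":0,"rz":0,"grip":0},{"x":3.2,"y":38,"z":10,"rx":0,"ry":0,"rz":0,"grip":0},{"x":3.2,"y":38,"z":10,"rx":0,"ry":0,"rz":0,"grip":0},{"x":0,"y":2,"z":25,"rx":0,"ry":0,"rz":0,"grip":0},{"x":0,"y":0,"z":25,"rx":0,"ry":0,"rz":0,"grip":0},{"x":0,"y":0,"z":20,"rx":0,"ry":0,"rz":0,"grip":0},{"x":0,"y":0,"z":13,"rx":0,"ry":0,"rz":0,"grip":0},{"x":0,"y":0,"z":0,"rx":0,"ry":0,"rz":0,"grip":0},{"x":0,"y":3,"z":0,"rx":0,"ry":0,"rz":0,"grip":0},{"x":0,"y":3,"z":0,"rx":0,"ry":0,"rz":0,"grip":0}]'
python3 -c "
from h import *;rep(-90,0,14)"
```

```text
time: 13.68
eef_pos: [0.4624, 0.1344, 0.0149]
tcp_rot: [1.0, -0.017, 0.001, -0.0]
contact_force: [0.5, 0.6, 0.9]
opening: 0.002
finger_force: 0.0
t13.68 TCP [-102.3    1.    14.9] F [-0.6  0.4  0.9] M [ 0.04  0.04 -0.01] op 0.00
tool axes in reader [[-0.0, 1.0, -0.0], [1.0, 0.0, 0.0], [0.0, -0.0, -1.0]] r 0.482
shift [-1.  12.3  0.9]
```

```bash
python3 -m creep '[{"x":0,"y":1.5,"z":0,"rx":0,"ry":0,"rz":0,"grip":0},{"x":0,"y":1.5,"z":0,"rx":0,"ry":0,"rz":0,"grip":0},{"x":0,"y":1.5,"z":0,"rx":0,"ry":0,"rz":0,"grip":0},{"x":0,"y":1.5,"z":0,"rx":0,"ry":0,"rz":0,"grip":0},{"x":0,"y":1.5,"z":0,"rx":0,"ry":0,"rz":0,"grip":0},{"x":0,"y":1.5,"z":0,"rx":0,"ry":0,"rz":0,"grip":0},{"x":0,"y":1.5,"z":0,"rx":0,"ry":0,"rz":0,"grip":0},{"x":0,"y":1.5,"z":0,"rx":0,"ry":0,"rz":0,"grip":0},{"x":0,"y":1.5,"z":0,"rx":0,"ry":0,"rz":0,"grip":0},{"x":0,"y":1.5,"z":0,"rx":0,"ry":0,"rz":0,"grip":0}]'
python3 -c "
from h import *;rep()"
```

```text
time: 14.52
eef_pos: [0.4609, 0.1199, 0.014]
tcp_rot: [1.0, -0.017, 0.0, -0.0]
contact_force: [-0.2, 2.7, -0.3]
opening: 0.003
finger_force: 1.2
t14.52 TCP [-87.7  -0.   14. ] F [-2.6 -0.3 -0.3] M [-0.03  0.46  0.01] op 0.00
tool axes in reader [[-0.0, 1.0, -0.0], [1.0, 0.0, 0.0], [0.0, -0.0, -1.0]] r 0.476
```

```bash
python3 -m creep '[{"x":0,"y":3,"z":0,"rx":0,"ry":0,"rz":0,"grip":0},{"x":0,"y":3,"z":0,"rx":0,"ry":0,"rz":0,"grip":0},{"x":0,"y":3,"z":0,"rx":0,"ry":0,"rz":0,"grip":0},{"x":0,"y":3,"z":0,"rx":0,"ry":0,"rz":0,"grip":0},{"x":0,"y":3,"z":0,"rx":0,"ry":0,"rz":0,"grip":0},{"x":0,"y":3,"z":0,"rx":0,"ry":0,"rz":0,"grip":0},{"x":0,"y":3,"z":0,"rx":0,"ry":0,"rz":0,"grip":0},{"x":0,"y":3,"z":0,"rx":0,"ry":0,"rz":0,"grip":0},{"x":0,"y":3,"z":0,"rx":0,"ry":0,"rz":0,"grip":0},{"x":0,"y":3,"z":0,"rx":0,"ry":0,"rz":0,"grip":0}]'
python3 -c "
from h import *;rep()"
```

```text
time: 15.35
eef_pos: [0.4598, 0.0893, 0.014]
tcp_rot: [1.0, -0.017, -0.0, -0.0]
contact_force: [0.7, 3.0, -0.5]
opening: -0.0
finger_force: 1.2
t15.35 TCP [-57.2  -0.1  14. ] F [-3.   0.6 -0.5] M [ 0.    0.46 -0.04] op -0.00
tool axes in reader [[-0.0, 1.0, -0.0], [1.0, 0.0, -0.0], [-0.0, -0.0, -1.0]] r 0.468
```

```bash
python3 -m creep '[{"x":0,"y":3,"z":0,"rx":0,"ry":0,"rz":0,"grip":0},{"x":0,"y":3,"z":0,"rx":0,"ry":0,"rz":0,"grip":0},{"x":0,"y":3,"z":0,"rx":0,"ry":0,"rz":0,"grip":0},{"x":0,"y":3,"z":0,"rx":0,"ry":0,"rz":0,"grip":0},{"x":0,"y":3,"z":0,"rx":0,"ry":0,"rz":0,"grip":0},{"x":0,"y":3,"z":0,"rx":0,"ry":0,"rz":0,"grip":0},{"x":0,"y":3,"z":0,"rx":0,"ry":0,"rz":0,"grip":0},{"x":0,"y":3,"z":0,"rx":0,"ry":0,"rz":0,"grip":0},{"x":0,"y":3,"z":0,"rx":0,"ry":0,"rz":0,"grip":0},{"x":0,"y":3,"z":0,"rx":0,"ry":0,"rz":0,"grip":0}]' | tail -3 
python3 -c "
from h import *;rep()"
python3 - <<'E'
from plant import optics
import cv2
c=optics.read_camera("top")["color"][222:316,206:396]
cv2.imwrite("pics/crop7.png",cv2.resize(c,None,fx=4.2,fy=4.2,interpolation=cv2.INTER_CUBIC))
E
```

```text
contact_force: [-0.5, 2.7, -0.6]
opening: 0.001
finger_force: 1.3
t16.18 TCP [-27.2  -0.1  14. ] F [-2.7 -0.6 -0.6] M [-0.07  0.46  0.03] op 0.00
tool axes in reader [[-0.0, 1.0, -0.0], [1.0, 0.0, -0.0], [-0.0, -0.0, -1.0]] r 0.463
```

View pics/crop7.png

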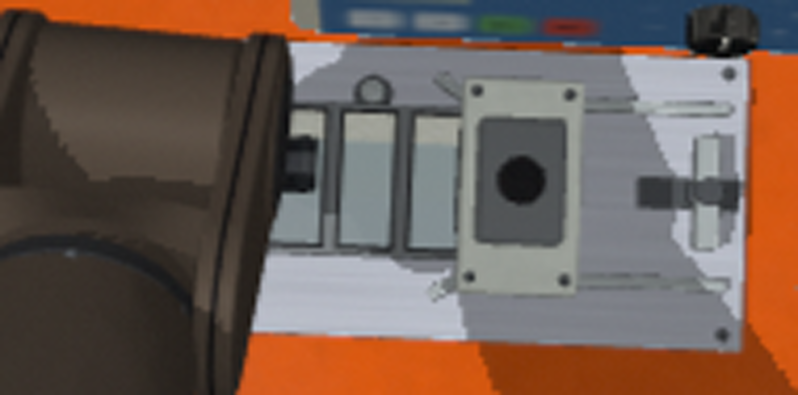

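The tray is straight in the tunnel; the second and third slides are visible at (367,180) and (436,180). The nose is at x≈TCP+169, which gives 142. I push to about 184, then feel for the stop.

```bash
python3 -m creep '[{"x":0,"y":4,"z":0,"rx":0,"ry":0,"rz":0,"grip":0},{"x":0,"y":5,"z":0,"rx":0,"ry":0,"rz":0,"grip":0},{"x":0,"y":5,"z":0,"rx":0,"ry":0,"rz":0,"grip":0},{"x":0,"y":5,"z":0,"rx":0,"ry":0,"rz":0,"grip":0},{"x":0,"y":5,"z":0,"rx":0,"ry":0,"rz":0,"grip":0},{"x":0,"y":5,"z":0,"rx":0,"ry":0,"rz":0,"grip":0},{"x":0,"y":5,"z":0,"rx":0,"ry":0,"rz":0,"grip":0},{"x":0,"y":4,"z":0,"rx":0,"ry":0,"rz":0,"grip":0},{"x":0,"y":2,"z":0,"rx":0,"ry":0,"rz":0,"grip":0},{"x":0,"y":1,"z":0,"rx":0,"ry":0,"rz":0,"grip":0}]' | tail -3 
python3 -c "
from h import *;rep()"
python3 -m creep '[{"x":0,"y":0.4,"z":0,"rx":0,"ry":0,"rz":0,"grip":0},{"x":0,"y":0.4,"z":0,"rx":0,"ry":0,"rz":0,"grip":0},{"x":0,"y":0.4,"z":0,"rx":0,"ry":0,"rz":0,"grip":0},{"x":0,"y":0.4,"z":0,"rx":0,"ry":0,"rz":0,"grip":0},{"x":0,"y":0.4,"z":0,"rx":0,"ry":0,"rz":0,"grip":0},{"x":0,"y":0.4,"z":0,"rx":0,"ry":0,"rz":0,"grip":0},{"x":0,"y":0.4,"z":0,"rx":0,"ry":0,"rz":0,"grip":0},{"x":0,"y":0.4,"z":0,"rx":0,"ry":0,"rz":0,"grip":0},{"x":0,"y":0.4,"z":0,"rx":0,"ry":0,"rz":0,"grip":0},{"x":0,"y":0.4,"z":0,"rx":0,"ry":0,"rz":0,"grip":0}]' | tail -3 
python3 -c "
from h import *;rep()"
```

```text
contact_force: [-0.6, 3.3, -0.3]
opening: -0.0
finger_force: 1.1
t17.07 TCP [13.9  0.1 14. ] F [-3.2 -0.7 -0.3] M [-0.05  0.46 -0.01] op -0.00
tool axes in reader [[0.0, 1.0, -0.0], [1.0, -0.0, -0.0], [-0.0, -0.0, -1.0]] r 0.458
contact_force: [-1.1, 2.6, -0.7]
opening: 0.002
finger_force: 1.1
t17.90 TCP [17.6  0.1 14.1] F [-2.5 -1.2 -0.7] M [0.01 0.42 0.01] op 0.00
tool axes in reader [[-0.0, 1.0, -0.0], [1.0, 0.0, -0.0], [-0.0, -0.0, -1.0]] r 0.458
```

```bash
python3 -m creep '[{"x":0,"y":0.4,"z":0,"rx":0,"ry":0,"rz":0,"grip":0},{"x":0,"y":0.4,"z":0,"rx":0,"ry":0,"rz":0,"grip":0},{"x":0,"y":0.4,"z":0,"rx":0,"ry":0,"rz":0,"grip":0},{"x":0,"y":0.4,"z":0,"rx":0,"ry":0,"rz":0,"grip":0},{"x":0,"y":0.4,"z":0,"rx":0,"ry":0,"rz":0,"grip":0},{"x":0,"y":0.4,"z":0,"rx":0,"ry":0,"rz":0,"grip":0},{"x":0,"y":0.4,"z":0,"rx":0,"ry":0,"rz":0,"grip":0},{"x":0,"y":0.4,"z":0,"rx":0,"ry":0,"rz":0,"grip":0},{"x":0,"y":0.4,"z":0,"rx":0,"ry":0,"rz":0,"grip":0},{"x":0,"y":0.4,"z":0,"rx":0,"ry":0,"rz":0,"grip":0}]' | tail -3 
python3 -c "
from h import *;rep()"
```

```text
contact_force: [-1.3, 3.0, 0.6]
opening: -0.002
finger_force: 1.2
t18.73 TCP [21.6  0.  14. ] F [-3.  -1.4  0.6] M [-0.12  0.52  0.02] op -0.00
tool axes in reader [[-0.0, 1.0, -0.0], [1.0, 0.0, -0.0], [-0.0, -0.0, -1.0]] r 0.457
```

```bash
python3 -m creep '[{"x":0,"y":0.4,"z":0,"rx":0,"ry":0,"rz":0,"grip":0},{"x":0,"y":0.4,"z":0,"rx":0,"ry":0,"rz":0,"grip":0},{"x":0,"y":0.4,"z":0,"rx":0,"ry":0,"rz":0,"grip":0},{"x":0,"y":0.4,"z":0,"rx":0,"ry":0,"rz":0,"grip":0},{"x":0,"y":0.4,"z":0,"rx":0,"ry":0,"rz":0,"grip":0},{"x":0,"y":0.4,"z":0,"rx":0,"ry":0,"rz":0,"grip":0},{"x":0,"y":0.4,"z":0,"rx":0,"ry":0,"rz":0,"grip":0},{"x":0,"y":0.4,"z":0,"rx":0,"ry":0,"rz":0,"grip":0},{"x":0,"y":0.4,"z":0,"rx":0,"ry":0,"rz":0,"grip":0},{"x":0,"y":0.4,"z":0,"rx":0,"ry":0,"rz":0,"grip":0}]' | tail -3 
python3 -c "
from h import *;rep()"
```

```text
contact_force: [-1.0, 2.8, 0.2]
opening: -0.0
finger_force: 1.3
t19.57 TCP [25.6 -0.  14. ] F [-2.8 -1.1  0.2] M [-0.07  0.54 -0.04] op -0.00
tool axes in reader [[-0.0, 1.0, -0.0], [1.0, 0.0, -0.0], [-0.0, -0.0, -1.0]] r 0.457
```

```bash
python3 -m creep '[{"x":0,"y":0.4,"z":0,"rx":0,"ry":0,"rz":0,"grip":0},{"x":0,"y":0.4,"z":0,"rx":0,"ry":0,"rz":0,"grip":0},{"x":0,"y":0.4,"z":0,"rx":0,"ry":0,"rz":0,"grip":0},{"x":0,"y":0.4,"z":0,"rx":0,"ry":0,"rz":0,"grip":0},{"x":0,"y":0.4,"z":0,"rx":0,"ry":0,"rz":0,"grip":0},{"x":0,"y":0.4,"z":0,"rx":0,"ry":0,"rz":0,"grip":0},{"x":0,"y":0.4,"z":0,"rx":0,"ry":0,"rz":0,"grip":0},{"x":0,"y":0.4,"z":0,"rx":0,"ry":0,"rz":0,"grip":0},{"x":0,"y":0.4,"z":0,"rx":0,"ry":0,"rz":0,"grip":0},{"x":0,"y":0.4,"z":0,"rx":0,"ry":0,"rz":0,"grip":0}]' | tail -3 
python3 -c "
from h import *;rep()"
```

```text
contact_force: [-0.8, 1.9, 0.2]
opening: -0.002
finger_force: 1.3
t20.40 TCP [29.6  0.  14. ] F [-1.9 -0.9  0.2] M [-0.11  0.52 -0.03] op -0.00
tool axes in reader [[-0.0, 1.0, -0.0], [1.0, 0.0, -0.0], [-0.0, -0.0, -1.0]] r 0.457
```

```bash
python3 -m creep '[{"x":0,"y":0.4,"z":0,"rx":0,"ry":0,"rz":0,"grip":0},{"x":0,"y":0.4,"z":0,"rx":0,"ry":0,"rz":0,"grip":0},{"x":0,"y":0.4,"z":0,"rx":0,"ry":0,"rz":0,"grip":0},{"x":0,"y":0.4,"z":0,"rx":0,"ry":0,"rz":0,"grip":0},{"x":0,"y":0.4,"z":0,"rx":0,"ry":0,"rz":0,"grip":0},{"x":0,"y":0.4,"z":0,"rx":0,"ry":0,"rz":0,"grip":0},{"x":0,"y":0.4,"z":0,"rx":0,"ry":0,"rz":0,"grip":0},{"x":0,"y":0.4,"z":0,"rx":0,"ry":0,"rz":0,"grip":0},{"x":0,"y":0.4,"z":0,"rx":0,"ry":0,"rz":0,"grip":0},{"x":0,"y":0.4,"z":0,"rx":0,"ry":0,"rz":0,"grip":0}]' | tail -3 
python3 -c "
from h import *;rep()"
```

```text
contact_force: [-0.7, 3.0, 0.8]
opening: 0.0
finger_force: 1.4
t21.23 TCP [33.6  0.  14. ] F [-3.  -0.8  0.8] M [-0.18  0.54  0.02] op 0.00
tool axes in reader [[-0.0, 1.0, -0.0], [1.0, 0.0, -0.0], [-0.0, -0.0, -1.0]] r 0.457
```

```bash
python3 -m creep '[{"x":0,"y":0.4,"z":0,"rx":0,"ry":0,"rz":0,"grip":0},{"x":0,"y":0.4,"z":0,"rx":0,"ry":0,"rz":0,"grip":0},{"x":0,"y":0.4,"z":0,"rx":0,"ry":0,"rz":0,"grip":0},{"x":0,"y":0.4,"z":0,"rx":0,"ry":0,"rz":0,"grip":0},{"x":0,"y":0.4,"z":0,"rx":0,"ry":0,"rz":0,"grip":0},{"x":0,"y":0.4,"z":0,"rx":0,"ry":0,"rz":0,"grip":0},{"x":0,"y":0.4,"z":0,"rx":0,"ry":0,"rz":0,"grip":0},{"x":0,"y":0.4,"z":0,"rx":0,"ry":0,"rz":0,"grip":0},{"x":0,"y":0.4,"z":0,"rx":0,"ry":0,"rz":0,"grip":0},{"x":0,"y":0.4,"z":0,"rx":0,"ry":0,"rz":0,"grip":0}]' | tail -3 
python3 -c "
from h import *;rep()"
```

```text
contact_force: [-2.0, 3.1, -0.3]
opening: -0.001
finger_force: 1.5
t22.07 TCP [37.6 -0.  14. ] F [-3.  -2.1 -0.3] M [-0.21  0.58 -0.03] op -0.00
tool axes in reader [[-0.0, 1.0, -0.0], [1.0, 0.0, -0.0], [-0.0, -0.0, -1.0]] r 0.457
```

```bash
python3 -m creep '[{"x":0,"y":0.4,"z":0,"rx":0,"ry":0,"rz":0,"grip":0},{"x":0,"y":0.4,"z":0,"rx":0,"ry":0,"rz":0,"grip":0},{"x":0,"y":0.4,"z":0,"rx":0,"ry":0,"rz":0,"grip":0},{"x":0,"y":0.4,"z":0,"rx":0,"ry":0,"rz":0,"grip":0},{"x":0,"y":0.4,"z":0,"rx":0,"ry":0,"rz":0,"grip":0},{"x":0,"y":0.4,"z":0,"rx":0,"ry":0,"rz":0,"grip":0},{"x":0,"y":0.4,"z":0,"rx":0,"ry":0,"rz":0,"grip":0},{"x":0,"y":0.4,"z":0,"rx":0,"ry":0,"rz":0,"grip":0},{"x":0,"y":0.4,"z":0,"rx":0,"ry":0,"rz":0,"grip":0},{"x":0,"y":0.4,"z":0,"rx":0,"ry":0,"rz":0,"grip":0}]' | tail -3 
python3 -c "
from h import *;rep()"
```

```text
contact_force: [-1.1, 3.9, 0.8]
opening: -0.001
finger_force: 1.5
t22.90 TCP [41.6  0.  14. ] F [-3.8 -1.2  0.8] M [-0.25  0.54  0.  ] op -0.00
tool axes in reader [[-0.0, 1.0, -0.0], [1.0, 0.0, -0.0], [-0.0, -0.0, -1.0]] r 0.457
```

```bash
python3 -m creep '[{"x":0,"y":0.4,"z":0,"rx":0,"ry":0,"rz":0,"grip":0},{"x":0,"y":0.4,"z":0,"rx":0,"ry":0,"rz":0,"grip":0},{"x":0,"y":0.4,"z":0,"rx":0,"ry":0,"rz":0,"grip":0},{"x":0,"y":0.4,"z":0,"rx":0,"ry":0,"rz":0,"grip":0},{"x":0,"y":0.4,"z":0,"rx":0,"ry":0,"rz":0,"grip":0},{"x":0,"y":0.4,"z":0,"rx":0,"ry":0,"rz":0,"grip":0},{"x":0,"y":0.4,"z":0,"rx":0,"ry":0,"rz":0,"grip":0},{"x":0,"y":0.4,"z":0,"rx":0,"ry":0,"rz":0,"grip":0},{"x":0,"y":0.4,"z":0,"rx":0,"ry":0,"rz":0,"grip":0},{"x":0,"y":0.4,"z":0,"rx":0,"ry":0,"rz":0,"grip":0}]' | tail -3 
python3 -c "
from h import *;rep()"
```

```text
contact_force: [-0.9, 2.0, -0.7]
opening: -0.004
finger_force: 1.2
t23.73 TCP [45.7  0.5 14.2] F [-2.  -1.  -0.7] M [-0.08  0.45  0.01] op -0.00
tool axes in reader [[-0.0, 1.0, 0.0], [1.0, 0.0, 0.0], [0.0, 0.0, -1.0]] r 0.457
```

```bash
python3 -m creep '[{"x":0,"y":0.4,"z":0,"rx":0,"ry":0,"rz":0,"grip":0},{"x":0,"y":0.4,"z":0,"rx":0,"ry":0,"rz":0,"grip":0},{"x":0,"y":0.4,"z":0,"rx":0,"ry":0,"rz":0,"grip":0},{"x":0,"y":0.4,"z":0,"rx":0,"ry":0,"rz":0,"grip":0},{"x":0,"y":0.4,"z":0,"rx":0,"ry":0,"rz":0,"grip":0},{"x":0,"y":0.4,"z":0,"rx":0,"ry":0,"rz":0,"grip":0},{"x":0,"y":0.4,"z":0,"rx":0,"ry":0,"rz":0,"grip":0},{"x":0,"y":0.4,"z":0,"rx":0,"ry":0,"rz":0,"grip":0},{"x":0,"y":0.4,"z":0,"rx":0,"ry":0,"rz":0,"grip":0},{"x":0,"y":0.4,"z":0,"rx":0,"ry":0,"rz":0,"grip":0}]' | tail -3
python3 - <<'E'
from h import *;rep()
from plant import optics
import cv2
c=optics.read_camera("top")["color"][222:316,206:396]
cv2.imwrite("pics/crop8.png",cv2.resize(c,None,fx=4.2,fy=4.2,interpolation=cv2.INTER_CUBIC))
E
```

```text
contact_force: [2.1, 17.3, -0.6]
opening: 0.002
finger_force: 8.3
t24.57 TCP [46.6  0.4 14.2] F [-17.4   1.5  -0.6] M [0.34 2.92 0.01] op 0.00
tool axes in reader [[0.0, 1.0, -0.01], [1.0, -0.0, 0.0], [0.0, -0.01, -1.0]] r 0.457
```

View pics/crop8.png

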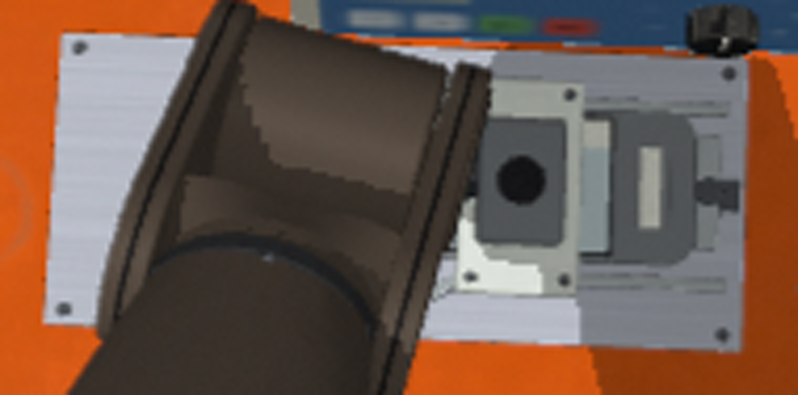

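The nose is against the stop at about (697,190) with 17 N. I ease to 13–14 N and hold.

```bash
python3 -m creep '[{"x":0,"y":-0.7,"z":0,"rx":0,"ry":0,"rz":0,"grip":0},{"x":0,"y":0,"z":0,"rx":0,"ry":0,"rz":0,"grip":0},{"x":0,"y":0,"z":0,"rx":0,"ry":0,"rz":0,"grip":0},{"x":0,"y":0,"z":0,"rx":0,"ry":0,"rz":0,"grip":0},{"x":0,"y":0,"z":0,"rx":0,"ry":0,"rz":0,"grip":0},{"x":0,"y":0,"z":0,"rx":0,"ry":0,"rz":0,"grip":0},{"x":0,"y":0,"z":0,"rx":0,"ry":0,"rz":0,"grip":0},{"x":0,"y":0,"z":0,"rx":0,"ry":0,"rz":0,"grip":0},{"x":0,"y":0,"z":0,"rx":0,"ry":0,"rz":0,"grip":0},{"x":0,"y":0,"z":0,"rx":0,"ry":0,"rz":0,"grip":0}]' | tail -3 
python3 -c "
from h import *;rep()"
```

```text
contact_force: [1.8, 14.4, -0.6]
opening: -0.001
finger_force: 6.4
t25.45 TCP [46.4  0.4 14.2] F [-14.4   1.3  -0.6] M [0.26 2.33 0.05] op -0.00
tool axes in reader [[0.0, 1.0, -0.01], [1.0, -0.0, 0.0], [0.0, -0.01, -1.0]] r 0.457
```

```bash
python3 -m creep '[{"x":0,"y":-0.3,"z":0,"rx":0,"ry":0,"rz":0,"grip":0},{"x":0,"y":0,"z":0,"rx":0,"ry":0,"rz":0,"grip":0},{"x":0,"y":0,"z":0,"rx":0,"ry":0,"rz":0,"grip":0},{"x":0,"y":0,"z":0,"rx":0,"ry":0,"rz":0,"grip":0},{"x":0,"y":0,"z":0,"rx":0,"ry":0,"rz":0,"grip":0},{"x":0,"y":0,"z":0,"rx":0,"ry":0,"rz":0,"grip":0},{"x":0,"y":0,"z":0,"rx":0,"ry":0,"rz":0,"grip":0},{"x":0,"y":0,"z":0,"rx":0,"ry":0,"rz":0,"grip":0},{"x":0,"y":0,"z":0,"rx":0,"ry":0,"rz":0,"grip":0},{"x":0,"y":0,"z":0,"rx":0,"ry":0,"rz":0,"grip":0}]' | tail -3 
python3 -c "
from h import *;rep()"
```

```text
contact_force: [2.0, 12.1, -0.6]
opening: -0.002
finger_force: 5.9
t26.28 TCP [46.3  0.4 14.2] F [-12.2   1.6  -0.6] M [0.18 2.1  0.  ] op -0.00
tool axes in reader [[0.0, 1.0, -0.0], [1.0, -0.0, 0.0], [0.0, -0.0, -1.0]] r 0.457
```

12.2 N held. I back off straight, lift, and check the final position.

```bash
python3 -m creep '[{"x":0,"y":-0.8,"z":0,"rx":0,"ry":0,"rz":0,"grip":0},{"x":0,"y":-0.8,"z":0,"rx":0,"ry":0,"rz":0,"grip":0},{"x":0,"y":-1.5,"z":0,"rx":0,"ry":0,"rz":0,"grip":0},{"x":0,"y":-4,"z":0,"rx":0,"ry":0,"rz":0,"grip":0},{"x":0,"y":-10,"z":0,"rx":0,"ry":0,"rz":0,"grip":0},{"x":0,"y":-15,"z":0,"rx":0,"ry":0,"rz":0,"grip":0},{"x":0,"y":0,"z":-25,"rx":0,"ry":0,"rz":0,"grip":0},{"x":0,"y":0,"z":-35,"rx":0,"ry":0,"rz":0,"grip":0},{"x":0,"y":-30,"z":-30,"rx":0,"ry":0,"rz":0,"grip":0},{"x":0,"y":-38,"z":-10,"rx":0,"ry":0,"rz":0,"grip":0}]' | tail -3 
python3 -m creep '[{"x":0,"y":-40,"z":0,"rx":0,"ry":0,"rz":0,"grip":0},{"x":0,"y":-40,"z":0,"rx":0,"ry":0,"rz":0,"grip":0},{"x":0,"y":-40,"z":0,"rx":0,"ry":0,"rz":0,"grip":0},{"x":0,"y":-40,"z":0,"rx":0,"ry":0,"rz":0,"grip":0},{"x":0,"y":-20,"z":0,"rx":0,"ry":0,"rz":0,"grip":0},{"x":0,"y":0,"z":0,"rx":0,"ry":0,"rz":0,"grip":0},{"x":0,"y":0,"z":0,"rx":0,"ry":0,"rz":0,"grip":0},{"x":0,"y":0,"z":0,"rx":0,"ry":0,"rz":0,"grip":0},{"x":0,"y":0,"z":0,"rx":0,"ry":0,"rz":0,"grip":0},{"x":0,"y":0,"z":0,"rx":0,"ry":0,"rz":0,"grip":0}]' | tail -3
python3 - <<'E'
from h import *;rep()
from plant import optics
import cv2
c=optics.read_camera("top")["color"][222:316,206:396]
cv2.imwrite("pics/crop9.png",cv2.resize(c,None,fx=4.2,fy=4.2,interpolation=cv2.INTER_CUBIC))
E
```

```text
contact_force: [0.9, 0.1, 0.9]
opening: 0.003
finger_force: 0.0
contact_force: [-0.7, 0.2, -0.8]
opening: -0.001
finger_force: 0.0
t27.95 TCP [-2.298e+02  1.000e-01  1.135e+02] F [-0.1 -0.7 -0.8] M [-0.02  0.02  0.07] op -0.00
tool axes in reader [[0.0, 1.0, 0.0], [1.0, -0.0, -0.0], [-0.0, 0.0, -1.0]] r 0.535
```

View pics/crop9.png

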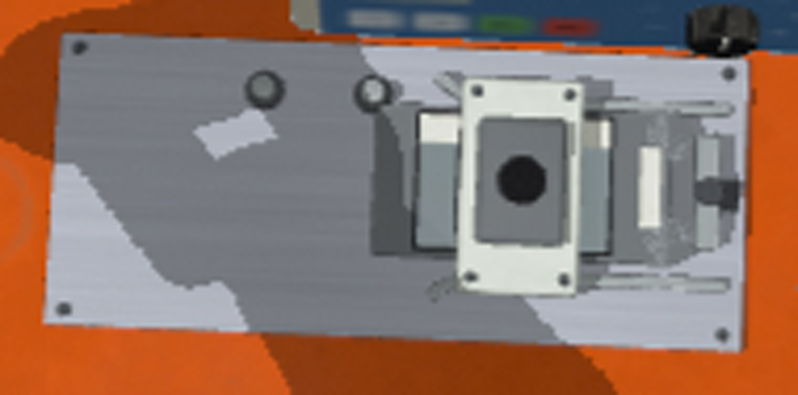

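The tray lies straight through the tunnel, with its rear at x≈372 px and its nose against the stop at about (697,190). The arm is clear, so I hand in.

```bash
python3 -c "
from plant import sign_off
print(sign_off())"
```

```text
the job is handed in; nothing more can be done
None
```

The job is handed in at about 28 s: the tray was seated on both pins at about 12.5 N and pushed through the tunnel. It met the end stop at a 17 N reading, was eased and held at 14 to 12 N for over half a second, and was left touching the stop with the arm clear.

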